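Push the vial rack home on the shaker and throw its latch

TASK

One bay of the shaker has the aluminium vial rack in it, not yet pushed in. Push the rack straight along its bay until it is fully home, square and flush against the back stop, and then flip that bay's latch lever over towards the bay's mouth until it snaps shut over the rack. Only push with the fingers: do not lift or tip the rack, leave the other bay's latch open, and do not disturb the things standing around.

Things in the scene. Friction and masses are not known exactly. Their poses are not given: they have to be found in the camera images.
- shaker: Fixed white shaker, 230 (x -130 to 100) by 340 mm (y). Origin on the bench; x runs from the bays' mouths (robot side) to their back stops, y left, z up. Flat aluminium platform 85 mm up, x -115 to 90. Two bays, centres y = +60 (left), -60 (right), 106 mm wide between 12 mm high rails; stop wall 26 mm high, face at x = 35. Behind it, dark cheeks 66 mm high carry each latch.
- rack_center (a point): Centre (half-way up) of the vial rack: an aluminium block 70 (x) by 90 (y) by 45 mm high, about 0.5 kg, with four black-capped vials fixed in it that rise 16 mm over its top. It slides on the platform. It starts in one of the two bays, 30 to 55 mm short of home and up to 0.09 rad skewed; axes as the shaker's when it is square.
- bay_left (a point): Point on the platform's upper face, in the left bay: where the middle of the rack's underside comes when the rack is fully home (35 mm before the stop face), on the bay's centre line. Axes as the shaker's: x towards the stop, z up.
- latch_left_knob (a point): Centre of the black ball knob (22 mm diameter) at the end of the left bay's latch handle, a 10 mm steel rod; 82 mm from the pivot.
- latch_left_pivot (a point): Pivot of the left latch, 56 mm above the platform, 55 mm beyond bay_left in x; the hinge line runs along the shaker's y. Axes as the shaker's.
- latch_left (a joint): Angle of the left sprung over-centre latch: 0 open (handle leans 0.6 rad from upright towards the shaker's +x, away from the bay's mouth), 0.6 upright, 1.2 shut (handle leans 0.6 rad towards the mouth, its short rubber-footed arm lies over the rack's top). About 2.5 N at the knob moves it off its stop, less towards the middle; past 0.6 it snaps over, short of that it springs back.
- bay_right (a point): Point on the platform's upper face, in the right bay: where the middle of the rack's underside comes when the rack is fully home (35 mm before the stop face), on the bay's centre line. Axes as the shaker's: x towards the stop, z up.
- latch_right_knob (a point): Centre of the black ball knob (22 mm diameter) at the end of the right bay's latch handle, a 10 mm steel rod; 82 mm from the pivot.
- latch_right_pivot (a point): Pivot of the right latch, 56 mm above the platform, 55 mm beyond bay_right in x; the hinge line runs along the shaker's y. Axes as the shaker's.
- latch_right (a joint): Angle of the right sprung over-centre latch: 0 open (handle leans 0.6 rad from upright towards the shaker's +x, away from the bay's mouth), 0.6 upright, 1.2 shut (handle leans 0.6 rad towards the mouth, its short rubber-footed arm lies over the rack's top). About 2.5 N at the knob moves it off its stop, less towards the middle; past 0.6 it snaps over, short of that it springs back.
- jar: Bystander: a squat amber glass jar 44 mm wide, 52 mm high, standing in the bay that the rack is not in. Origin at its underside, in the centre.
- vial: Bystander: a small loose glass vial 18 mm wide, 45 mm high, standing on the platform between the two latches. Origin at its underside, in the centre.
- beaker: Bystander: a glass beaker 70 mm wide, 90 mm high, on the bench left of the shaker. Origin at its underside, in the centre.
- reagent: Bystander: an amber reagent bottle 70 mm wide, 150 mm high, on the bench left of the shaker. Origin at its underside, in the centre.
- stopper: Bystander: a white stopper 38 mm wide, 38 mm high, on the bench right of the shaker. Origin at its underside, in the centre.
- tipbox: Bystander: a grey pipette-tip box 85 by 120 by 50 mm, on the bench right of the shaker. Origin at its underside, in the centre.
- spatula: Bystander: a steel spatula 200 mm long lying on the bench right of the shaker. Origin at its underside (between handle and blade).
Things that resemble listed ones, but are neither listed nor needed, are in the scene too. What is shaped like the part that bears rack_center but yellow is not meant.

How it is judged:
By the outcome, as a careful person would: the job done as asked, in the order asked, and still so for the second after the job is handed in, with the robot touching nothing.
It also fails if it takes over 42 s, if anything falls off the work surface, if the arm or the gripper's body presses on something with over 40 N, if the wrist force passes 120 N, or if a joint passes its speed limit or range.

ROBOT

A 7-joint arm with a two-finger parallel gripper is mounted at the origin on the work surface. World frame = base frame: x ahead of the robot, y to its left, z up, the work surface at z = 0. Lengths are in mm, angles in rad, forces in N, time in s.
With the tool pointing down it reaches from about 400 to 900 mm from the base axis. Payload 5.5 kg.
Tool frame: the origin (TCP) lies on the centre line of the jaws, within the pads' length; the fingertips stand 11 mm ahead of it and the grasp point (between the pads) lies 8 mm behind it; z points along the fingers, y is the direction in which the jaws open and shut (so a half turn about z gives the same grasp; the last joint's range is limited). The gripper opens to 85 mm and grips with 20 to 120 N. Pads are 22 mm wide; open, the fingers measure 114 mm over their backs; the gripper's body (76 mm by 85 mm) begins 54 mm behind the grasp point. The pads swing forward as they close: fully open they stand 13 mm farther back than shut.
Start: joints at [1.38, 0.501, -0.427, 1.55, 0.221, 1.138, -0.21], TCP at [284.981, -584.197, 242.31] pointing down, gripper open.
Joint ranges: [-2.88, 2.88], [-0.31, 2.03], [-1.54, 1.56], [0.2, 2.42], [-1.41, 4.55], [0.19, 2.02], [-2.57, 2.57]. Speed limits (rad/s): [2.57, 2.57, 3.14, 3.14, 3.14, 3.14, 3.14].

INTERFACE

Orientations are given as [roll, pitch, yaw] about the fixed x, y, z axes, in that order (R = Rz(yaw) Ry(pitch) Rx(roll)).
In Python, from cell import * gives the robot as it stands.
- The arm moves only by the shell command python3 -m crank 'ROWS' [FORCE]. ROWS is JSON, a list of rows, each an object with "hand": the gripper command: -1 is shut, 1 is fully open, values between are in proportion; "dp": the shift along the tool's x, y, z in cm, a list of three; "roll": the turn about the tool's z in degrees. In form: [{"hand": hand, "dp": [dx, dy, dz], "roll": roll}, ...]. A call has 1 to 8 rows; each row is the pose to reach, as a shift and turn from the pose commanded when the call began, along the tool's axes at that moment; what a row does not reach only later rows make up. A row lasts 1/12 s, in which the tool goes at most 41.7 mm and 7.16 degrees, less where a joint would pass 70% of its speed; a pose out of reach is approached as far as the arm can. A call with a gripper value outside its range is refused whole. The fingers move at their own pace and stop on an object; FORCE is the grip in N (left out, the last holds). Time passes only in rows, so rows that repeat a pose let the fingers close. It gives the time, the measured TCP pose, the force and the opening at its end, in the units of the state.
- get_state(): the state, without advancing time (a new reading comes with each control period).
- get_image(name): name is "scene" or "top" or "wrist"; returns a dict with "image" (480x640x3 uint8, red, green, blue), "fx", "fy", "cx", "cy" (pixels), "k1" (the pictures are not rectified: a ray, as slopes to the right and down, at radius r is drawn at 1 + k1 r^2 times it, then the intrinsics apply), "cam_to_world" (4x4, takes a point from camera to world coordinates). Camera axes: x right, y up, looking along -z (the intrinsics and any distortion apply to the point x, -y, -z); pixel columns grow to the right and rows downward; lengths in mm; the calibration is good to about 2 mm. A picture is of the moment at which its call begins. There is no depth.
- finish_job(): hands the job in, once; it reports no verdict.
The state is a dict: "t": time; "q": joint angles; "dq": joint speeds; "effort": joint torques, N m; "ee_pos": TCP position; "eef_rot": TCP orientation; "ft_force": force on the tool from outside, world axes, zero at the start; "moment": the same for the moment, N m; "opening": finger opening in mm.
Only numpy, scipy, OpenCV 4.12 (cv2) and the standard library are available. Lean on these libraries where they do the work, as an engineer would, in place of code of your own. Each camera call takes 0.05 s, during which the arm holds its last target. There are 200 camera calls.

## Working session

There is one attempt and no reset: what is moved stays moved. The work goes in short steps, Python scripts to look and compute and a shell command to move; the robot and the scene stay as the last step left them, time stands still between calls to the robot, and variables do not carry over. Pictures are saved under pics/ and viewed, about 8 in all and at most 12, crops included, and the job is handed in when it is done.

```bash
mkdir -p pics; ls
python3 - <<'E'
from cell import *
import cv2
s=get_state();print(s)
for n in("scene","top"):
    d=get_image(n);cv2.imwrite(f"pics/{n}0.png",d["image"][:,:,::-1]);print(n,d["fx"],d["fy"],d["cx"],d["cy"],d["k1"],d["cam_to_world"])
E
```

```text
pics
{'t': 0.0, 'q': array([ 1.38019365,  0.50182766, -0.42678327,  1.55141308,  0.22078884,
        1.13830341, -0.21031486]), 'dq': array([ 2.83247301e-04, -5.93891944e-04,  4.58602077e-04,  9.48396999e-04,
        8.34675574e-04,  6.33617738e-04,  6.00776949e-05]), 'effort': array([-8.99646147e-05, -5.69506145e+01, -5.81629291e+00, -2.80938935e+01,
        1.05516671e-02,  1.18307996e-02, -1.03124191e-05]), 'ee_pos': array([ 284.6220705 , -583.6461505 ,  241.28664336]), 'eef_rot': array([-3.13969448e+00, -7.05359881e-05,  4.53823608e-01]), 'ft_force': array([ 0.01884276, -0.16877818, -0.16663234]), 'moment': array([-0.00536297, -0.02065577,  0.01450856]), 'opening': 85.7078708562228}
scene 526.9726512028589 526.9726512028589 312.1571015090562 246.27694142632578 -0.02639597394679638 [[ 6.14842791e-01 -5.40457405e-01  5.74346703e-01  1.19628016e+03]
 [ 7.88548186e-01  4.32978530e-01 -4.36716557e-01 -5.24540738e+02]
 [-1.26530941e-02  7.21412078e-01  6.92390434e-01  9.48684499e+02]
 [ 0.00000000e+00  0.00000000e+00  0.00000000e+00  1.00000000e+00]]
top 449.42523179422193 449.42523179422193 326.6558363363895 244.80572987533387 0.026226685520839715 [[-1.92740646e-02  9.91883033e-01 -1.25684366e-01  3.85696602e+02]
 [-9.99765829e-01 -2.03572554e-02 -7.33953720e-03 -5.52543106e+00]
 [-9.83855115e-03  1.25513471e-01  9.92043130e-01  1.13364310e+03]
 [ 0.00000000e+00  0.00000000e+00  0.00000000e+00  1.00000000e+00]]
```

View pics/scene0.png

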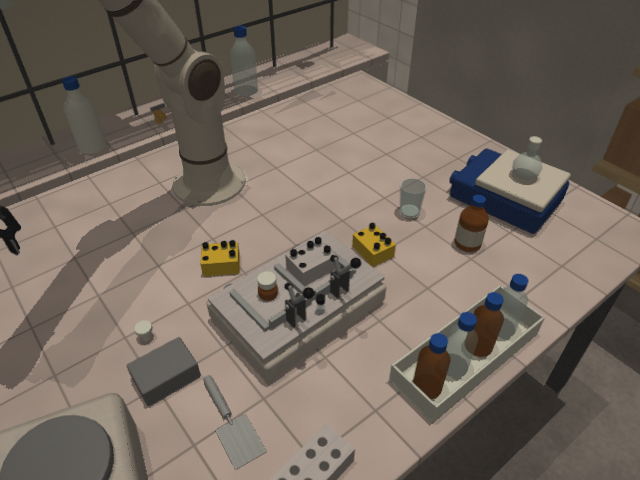

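View pics/top0.png

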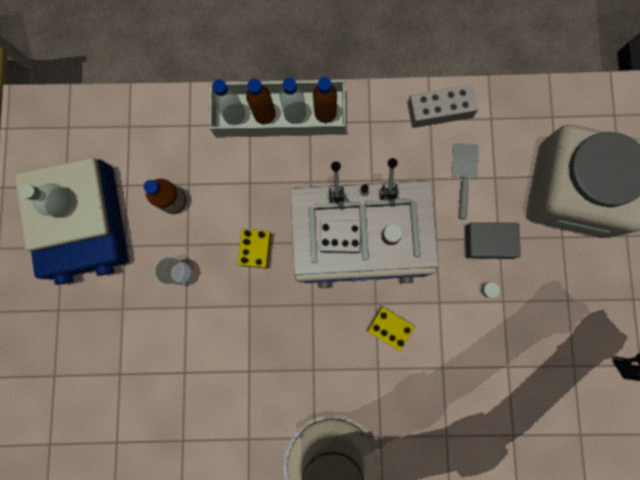

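Both views show the rack in the left bay (top view about (340,236)), with the jar in the right bay (393,234). The left latch knob is at about (336,167) and the right one at (392,163), both open. The loose vial is at (364,190).

```bash
cat > h.py <<'E'
from cell import *
import cv2, numpy as np
def K(d): return np.array([[d["fx"],0,d["cx"]],[0,d["fy"],d["cy"]],[0,0,1.]]),np.array([d["k1"],0,0,0,0.])
def M(d): return np.array(d["cam_to_world"])
def ray(d,uv):
    k,c=K(d);n=cv2.undistortPointsIter(np.array(uv,float).reshape(-1,1,2),k,c,None,None,(3,50,1e-9)).reshape(-1,2)
    m=M(d);return m[:3,3],(m[:3,:3]@np.c_[n[:,0],-n[:,1],-np.ones(len(n))].T).T
def plane(d,uv,z):
    o,r=ray(d,uv);return o+r*((z-o[2])/r[:,2:])
def proj(d,P):
    m=M(d);p=(np.array(P,float).reshape(-1,3)-m[:3,3])@m[:3,:3]
    k,c=K(d);return cv2.projectPoints(p*[1,-1,-1],np.zeros(3),np.zeros(3),k,c)[0].reshape(-1,2)
def tri(views):
    A=np.zeros((3,3));b=np.zeros(3)
    for d,uv in views:
        o,r=ray(d,[uv]);r=r[0]/np.linalg.norm(r[0]);Q=np.eye(3)-np.outer(r,r);A+=Q;b+=Q@o
    return np.linalg.solve(A,b)
def crop(d,x0,y0,x1,y1,s,f): cv2.imwrite(f,cv2.resize(d["image"][y0:y1,x0:x1,::-1],None,fx=s,fy=s,interpolation=cv2.INTER_CUBIC))
E
python3 - <<'E'
from h import *
d=get_image("top")
d["image"]=np.clip(d["image"].astype(float)*1.5,0,255).astype(np.uint8)
crop(d,284,152,444,292,5,"pics/c0.png")
E
```

```text
(no output)
```

View pics/c0.png

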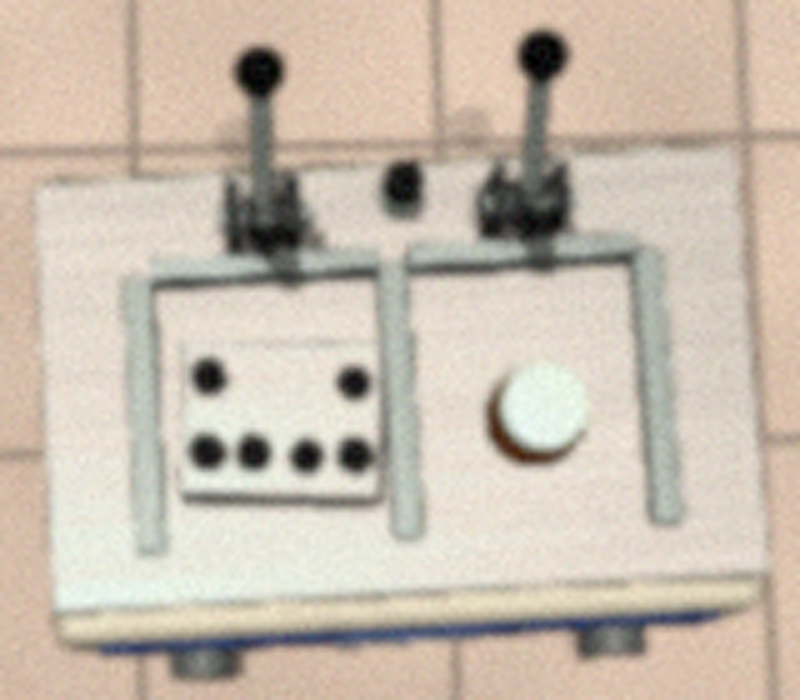

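Run:
```python
from h import *
d=get_image("top");e=get_image("scene")
c=lambda p:(np.array(p,float)+.5)/5-.5+[284,152]
P=plane(d,c([(38,185),(733,150),(765,575),(57,610)]),85);print("plat",P.round(1))
l=P[0]-P[3];r=P[1]-P[2];b=P[0]-P[1];f=P[3]-P[2]
for v in(l,r,b,f):print(np.linalg.norm(v).round(1),np.arctan2(v[1],v[0]).round(4))
yb=np.arctan2(-(b+f)[0],(b+f)[1]);print("yaw from b,f",yb)
R=plane(d,c([(183,343),(382,340),(380,497),(182,495)]),130);print("rack",R.round(1),R.mean(0))
for i,j in((0,1),(3,2),(0,3),(1,2)):
    v=R[i]-R[j];print(np.linalg.norm(v).round(1),np.arctan2(v[1],v[0]).round(3))
print("rails97",plane(d,c([(155,548),(124,280),(150,285),(378,265),(383,540)]) ,97).round(1))
w=P.mean(0)
for yaw in (yb,):
    R2=lambda p:w[:2]+np.array([[np.cos(yaw),-np.sin(yaw)],[np.sin(yaw),np.cos(yaw)]])@(np.array(p)-[-12.5,0])
    print("origin",R2((0,0)),"bayL",R2((0,60)),"pivot",R2((55,60)),"knob",R2((55+82*np.sin(.6),60)))
print("knob z",141+82*np.cos(.6), plane(d,c([(259,70)]),141+82*np.cos(.6)))
```

```text
plat [[ 655.7   84.4   85. ]
 [ 665.4 -247.6   85. ]
 [ 462.2 -252.7   85. ]
 [ 452.3   77.4   85. ]]
203.5 0.0341
203.3 0.0254
332.1 1.6
330.3 1.6006
yaw from b,f 0.02945831289755524
rack [[569.4  15.4 130. ]
 [568.8 -74.7 130. ]
 [497.3 -71.8 130. ]
 [500.   17.1 130. ]] [533.88730137 -28.48634979 130.        ]
90.2 1.565
88.9 1.54
69.4 -0.024
71.6 -0.041
rails97 [[479.4  30.8  97. ]
 [606.   43.3  97. ]
 [603.4  31.2  97. ]
 [610.6 -76.1  97. ]
 [480.9 -74.8  97. ]]
origin [571.38245571 -84.25602094] bayL [569.61521256 -24.28205282] pivot [624.59135    -22.66207993] knob [670.87194459 -21.29833719]
knob z 208.6775204225936 [[671.70385874 -20.47636652 208.67752042]]
```

```bash
python3 -m crank '[{"hand":0,"dp":[20,-21,0],"roll":12},{"hand":0,"dp":[20,-21,0],"roll":24.3},{"hand":0,"dp":[20,-21,0],"roll":24.3},{"hand":0,"dp":[20,-21,0],"roll":24.3},{"hand":0,"dp":[20,-21,0],"roll":24.3},{"hand":0,"dp":[20,-21,0],"roll":24.3},{"hand":0,"dp":[20,-21,0],"roll":24.3},{"hand":0,"dp":[20,-21,0],"roll":24.3}]' 40
```

```text
t: 0.92
ee_pos: [375.8, -299.2, 242.7]
eef_rot: [-3.139, -0.001, 0.041]
ft_force: [-0.1, 0.7, -0.7]
opening: 42.8
```

```bash
python3 -m crank '[{"hand":0,"dp":[0,0,0],"roll":0},{"hand":0,"dp":[0,0,0],"roll":0}]'
```

```text
t: 1.08
ee_pos: [372.6, -308.3, 242.6]
eef_rot: [3.141, -0.0, 0.03]
ft_force: [0.2, 0.5, -0.3]
opening: 42.6
```

```bash
python3 -m crank '[{"hand":0,"dp":[9.8,-27.7,0],"roll":0},{"hand":0,"dp":[9.8,-27.7,0],"roll":0},{"hand":0,"dp":[9.8,-27.7,0],"roll":0},{"hand":0,"dp":[9.8,-27.7,0],"roll":0},{"hand":0,"dp":[9.8,-27.7,0],"roll":0},{"hand":0,"dp":[9.8,-27.7,0],"roll":0},{"hand":0,"dp":[9.8,-27.7,0],"roll":0},{"hand":0,"dp":[9.8,-27.7,0],"roll":0}]'; python3 -m crank '[{"hand":0,"dp":[0,0,4],"roll":0},{"hand":0,"dp":[0,0,4],"roll":0},{"hand":0,"dp":[0,0,6],"roll":0},{"hand":0,"dp":[0,0,6],"roll":0},{"hand":0,"dp":[0,0,6],"roll":0}]'
python3 - <<'E'
from h import *
d=get_image("wrist");cv2.imwrite("pics/w1.png",d["image"][:,:,::-1])
E
```

```text
t: 1.75
ee_pos: [465.0, -21.1, 243.2]
eef_rot: [-3.138, -0.004, 0.037]
ft_force: [0.4, 1.0, 0.6]
opening: 42.8
t: 2.17
ee_pos: [461.8, -29.4, 182.2]
eef_rot: [-3.141, 0.002, 0.027]
ft_force: [0.1, -0.2, -0.1]
opening: 42.9
```

View pics/w1.png

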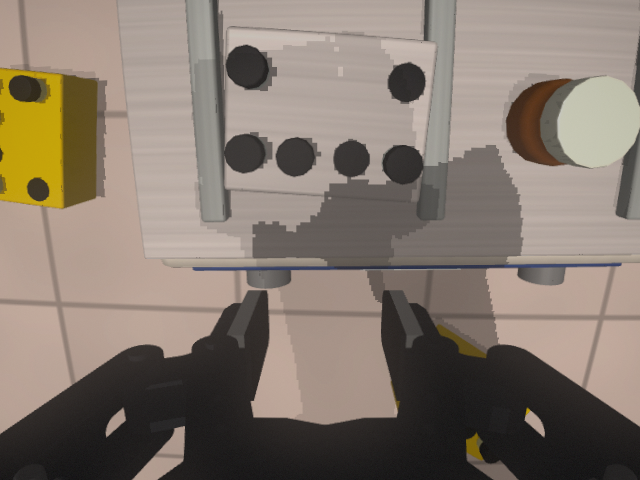

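The rack front edge is at about (230–420, 190), skewed a little clockwise. The fingers straddle its centre line, clear of the rails. Next: lower, then push.

```bash
python3 -m crank '[{"hand":0,"dp":[0,0,3],"roll":0},{"hand":0,"dp":[0,0,5],"roll":0},{"hand":0,"dp":[0,0,7],"roll":0},{"hand":0,"dp":[0,0,7],"roll":0},{"hand":0,"dp":[0,0,7],"roll":0}]'; python3 -m crank '[{"hand":0,"dp":[1,0,0],"roll":0},{"hand":0,"dp":[2,0,0],"roll":0},{"hand":0,"dp":[2.4,0,0],"roll":0},{"hand":0,"dp":[2.7,0,0],"roll":0},{"hand":0,"dp":[3,0,0],"roll":0},{"hand":0,"dp":[3.3,0,0],"roll":0},{"hand":0,"dp":[3.6,0,0],"roll":0},{"hand":0,"dp":[3.9,0,0],"roll":0}]';  python3 -m crank '[{"hand":0,"dp":[0.3,0,0],"roll":0},{"hand":0,"dp":[0.6,0,0],"roll":0},{"hand":0,"dp":[0.9,0,0],"roll":0},{"hand":0,"dp":[1.2,0,0],"roll":0},{"hand":0,"dp":[1.4,0,0],"roll":0},{"hand":0,"dp":[1.4,0,0],"roll":0}]'
python3 - <<'E'
from h import *
d=get_image("wrist");cv2.imwrite("pics/w2.png",d["image"][:,:,::-1]);print(get_state()["ee_pos"],get_state()["ft_force"])
E
```

```text
t: 2.63
ee_pos: [462.5, -28.4, 113.0]
eef_rot: [-3.142, 0.001, 0.029]
ft_force: [0.0, 0.4, -0.4]
opening: 42.6
t: 3.3
ee_pos: [499.5, -27.4, 112.5]
eef_rot: [3.14, 0.005, 0.029]
ft_force: [-8.1, -1.4, 7.4]
opening: 42.3
t: 3.8
ee_pos: [514.8, -26.5, 112.5]
eef_rot: [3.141, 0.002, 0.03]
ft_force: [-5.2, 0.2, 2.7]
opening: 42.5
[514.81559186 -26.46189898 112.46121731] [-5.12355484  0.70237192  3.22035543]
```

View pics/w2.png

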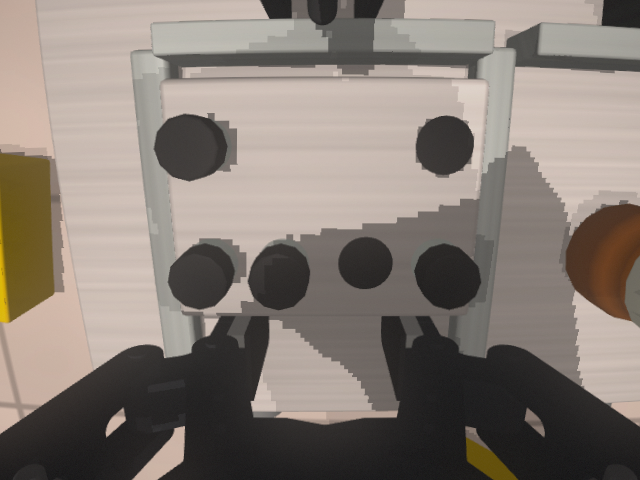

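The rack is square to the stop now, with a narrow gap left (row ~60–78). I continue slowly and watch the force.

```bash
python3 -m crank '[{"hand":0,"dp":[0.15,0,0],"roll":0},{"hand":0,"dp":[0.3,0,0],"roll":0},{"hand":0,"dp":[0.45,0,0],"roll":0},{"hand":0,"dp":[0.6,0,0],"roll":0},{"hand":0,"dp":[0.6,0,0],"roll":0}]'; python3 -m crank '[{"hand":0,"dp":[0.1,0,0],"roll":0},{"hand":0,"dp":[0.2,0,0],"roll":0},{"hand":0,"dp":[0.2,0,0],"roll":0}]'; python3 -m crank '[{"hand":0,"dp":[0.1,0,0],"roll":0},{"hand":0,"dp":[0.2,0,0],"roll":0},{"hand":0,"dp":[0.2,0,0],"roll":0}]'
```

```text
t: 4.27
ee_pos: [520.7, -26.3, 112.4]
eef_rot: [3.141, 0.002, 0.03]
ft_force: [-5.5, -0.3, 3.4]
opening: 42.6
t: 4.52
ee_pos: [522.5, -26.2, 112.4]
eef_rot: [3.141, 0.002, 0.03]
ft_force: [-5.9, -0.6, 3.4]
opening: 42.8
t: 4.77
ee_pos: [523.8, -26.2, 112.3]
eef_rot: [3.141, 0.003, 0.03]
ft_force: [-7.6, 0.3, 5.6]
opening: 43.1
```

```bash
python3 -m crank '[{"hand":0,"dp":[0.1,0,0],"roll":0},{"hand":0,"dp":[0.2,0,0],"roll":0},{"hand":0,"dp":[0.2,0,0],"roll":0}]'; python3 -m crank '[{"hand":0,"dp":[0.1,0,0],"roll":0},{"hand":0,"dp":[0.2,0,0],"roll":0},{"hand":0,"dp":[0.2,0,0],"roll":0}]'
python3 - <<'E'
from h import *
d=get_image("wrist");cv2.imwrite("pics/w3.png",d["image"][:,:,::-1]);print(get_state()["ee_pos"],get_state()["ft_force"],get_state()["moment"])
E
```

```text
t: 5.02
ee_pos: [523.7, -26.2, 112.0]
eef_rot: [3.14, 0.007, 0.03]
ft_force: [-13.5, -0.4, 10.8]
opening: 42.7
t: 5.27
ee_pos: [523.8, -26.2, 111.6]
eef_rot: [3.14, 0.011, 0.03]
ft_force: [-18.2, -0.3, 13.1]
opening: 42.8
[523.80933061 -26.22426541 111.65022789] [-18.32129497   0.79453125  13.75532346] [-0.00527262  3.54415621  0.08017353]
```

View pics/w3.png

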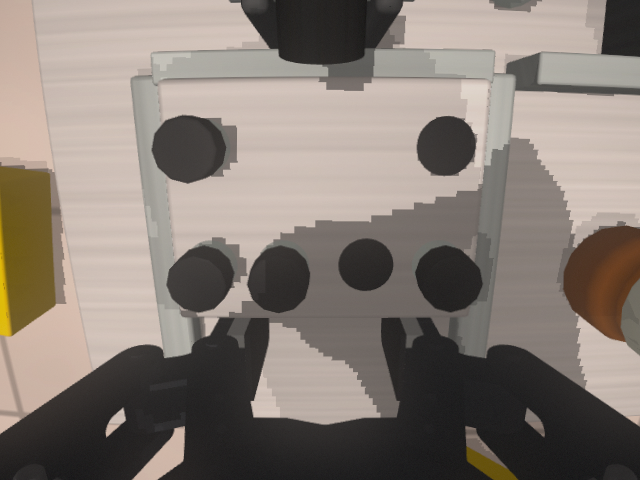

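The rack is home. Force rises to 18 N with no more travel at TCP x 523.8 (predicted 523), there is almost no yaw moment, and the gap at row ~78 is gone along the whole edge. I back off, shut the fingers and go over behind the knob.

```bash
python3 -m crank '[{"hand":0,"dp":[-1,0,0],"roll":0},{"hand":0,"dp":[-2.5,0,0],"roll":0},{"hand":0,"dp":[-4.5,0,0],"roll":0},{"hand":-1,"dp":[-4.5,0,-4],"roll":0},{"hand":-1,"dp":[-4.5,0,-8],"roll":0},{"hand":-1,"dp":[-4.5,0,-12],"roll":0},{"hand":-1,"dp":[-4.5,0,-16],"roll":0},{"hand":-1,"dp":[-4.5,0,-16],"roll":0}]'; python3 -m crank '[{"hand":-1,"dp":[0,0,-2],"roll":0},{"hand":-1,"dp":[0,0,-2],"roll":0}]'
python3 - <<'E'
from h import *
a=get_state();print(a["ee_pos"])
d=get_image("top");e=get_image("scene")
def blob(d,P,r=14):
    u,v=proj(d,P)[0];g=cv2.cvtColor(d["image"],cv2.COLOR_RGB2GRAY);x0,y0=int(u)-r,int(v)-r
    m=(g[y0:y0+2*r,x0:x0+2*r]<30).astype(np.uint8);m=cv2.morphologyEx(m,cv2.MORPH_OPEN,np.ones((3,3)))
    n,l,s,c=cv2.connectedComponentsWithStats(m);print((u,v),[(s[i,4],c[i]+[x0,y0]) for i in range(1,n)]) 
    i=min(range(1,n),key=lambda i:np.hypot(*(c[i]+[x0,y0]-[u,v])));return c[i]+[x0,y0]
k=(671.5,-21,208.7);t=blob(d,k);s=blob(e,k);print(tri([(d,t),(e,s)]),plane(d,[t],208.7))
im=np.hstack([cv2.resize(d["image"][140:290,280:430],(400,400)),cv2.resize(e["image"][210:360,220:370],(400,400))])
cv2.imwrite("pics/c4.png",np.clip(im[:,:,::-1]*1.4,0,255).astype(np.uint8))
E
```

```text
t: 5.98
ee_pos: [490.4, -26.7, 280.9]
eef_rot: [3.139, -0.016, 0.031]
ft_force: [2.2, 0.1, -0.5]
opening: -0.2
t: 6.15
ee_pos: [487.5, -27.2, 296.4]
eef_rot: [3.14, -0.009, 0.03]
ft_force: [0.4, -0.2, 0.2]
opening: 0.1
[487.4757222  -27.20006505 296.35535593]
(np.float64(335.6491980716688), np.float64(165.6848281132875)) [(np.int32(51), array([335.45098039, 166.25490196]))]
(np.float64(354.85621949547146), np.float64(262.6844543643998)) [(np.int32(46), array([354.7173913 , 263.60869565]))]
[671.13145065 -20.7020404  205.6471277 ] [[670.26624819 -20.55322829 208.7       ]]
```

View pics/c4.png

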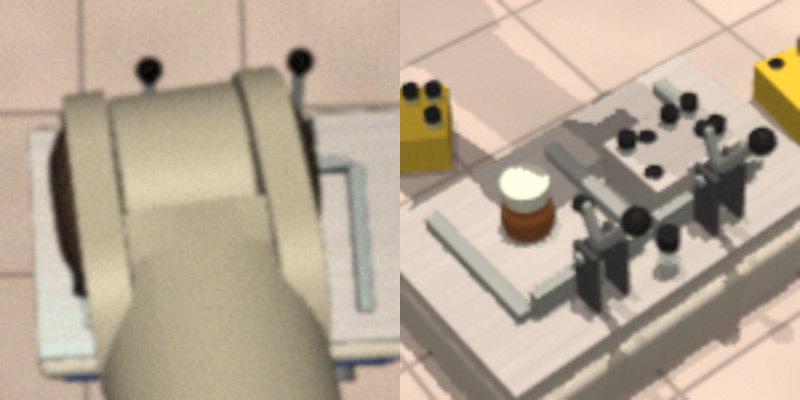

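The knob triangulates to (671, −20.7, ~207), as predicted, and the rack lies against the stop. I go over it and down behind.

```bash
python3 -m crank '[{"hand":-1,"dp":[22.5,0,0],"roll":0},{"hand":-1,"dp":[22.5,0,0],"roll":0},{"hand":-1,"dp":[22.5,0,0],"roll":0},{"hand":-1,"dp":[22.5,0,0],"roll":0},{"hand":-1,"dp":[22.5,0,0],"roll":0},{"hand":-1,"dp":[22.5,0,0],"roll":0},{"hand":-1,"dp":[22.5,0,0],"roll":0},{"hand":-1,"dp":[22.5,0,0],"roll":0}]'; python3 -m crank '[{"hand":-1,"dp":[0,0,2],"roll":0},{"hand":-1,"dp":[0,0,4],"roll":0},{"hand":-1,"dp":[0,0,6],"roll":0},{"hand":-1,"dp":[0,0,7.5],"roll":0},{"hand":-1,"dp":[0,0,7.5],"roll":0},{"hand":-1,"dp":[0,0,7.5],"roll":0}]'
```

```text
t: 6.92
ee_pos: [709.2, -19.8, 289.3]
eef_rot: [-3.14, 0.003, 0.031]
ft_force: [-1.0, -0.2, -0.7]
opening: -0.1
t: 7.42
ee_pos: [707.8, -20.9, 216.6]
eef_rot: [3.141, 0.002, 0.03]
ft_force: [0.4, 0.2, -0.4]
opening: 0.0
```

```bash
python3 -m crank '[{"hand":-1,"dp":[0,0,1.2],"roll":0},{"hand":-1,"dp":[0,0,1.2],"roll":0},{"hand":-1,"dp":[-1,0,1.2],"roll":0},{"hand":-1,"dp":[-1.7,0,1.2],"roll":0},{"hand":-1,"dp":[-2.4,0,1.2],"roll":0},{"hand":-1,"dp":[-3.1,0,1.2],"roll":0}]'; python3 -m crank '[{"hand":-1,"dp":[-0.8,0,0],"roll":0},{"hand":-1,"dp":[-1.6,0,0],"roll":0},{"hand":-1,"dp":[-2.4,0,0],"roll":0},{"hand":-1,"dp":[-3.2,0,0],"roll":0},{"hand":-1,"dp":[-4,0,0],"roll":0},{"hand":-1,"dp":[-4.4,0,0],"roll":0},{"hand":-1,"dp":[-4.4,0,0],"roll":0}]'
python3 - <<'E'
from h import *
e=get_image("scene")
crop(e,200,150,400,350,3,"pics/c5.png")
E
```

```text
t: 7.92
ee_pos: [682.3, -21.1, 209.1]
eef_rot: [-3.141, -0.011, 0.029]
ft_force: [5.6, 0.2, 4.3]
opening: 0.1
t: 8.5
ee_pos: [632.6, -23.2, 204.8]
eef_rot: [3.141, 0.002, 0.03]
ft_force: [-1.0, -0.1, 0.5]
opening: -0.1
```

View pics/c5.png

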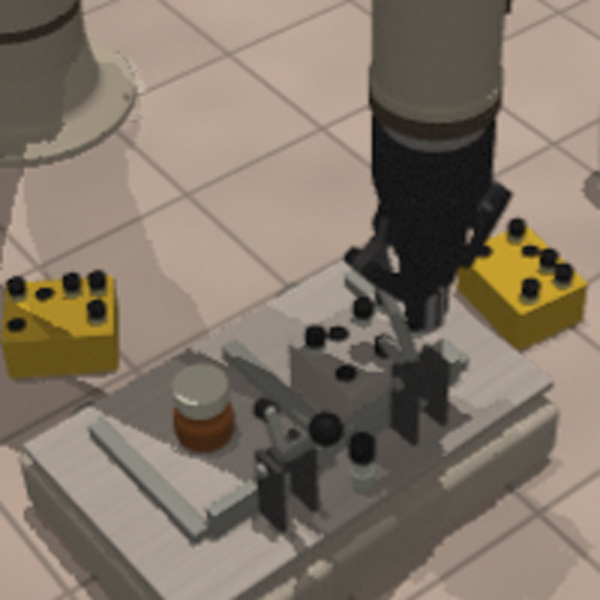

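The handle now leans to the mouth side and the force on the fingers is gone, so it has snapped over. I withdraw up and aside for a clear view.

```bash
python3 -m crank '[{"hand":-1,"dp":[1.5,0,0],"roll":0},{"hand":-1,"dp":[2,0,-3],"roll":0},{"hand":-1,"dp":[2,0,-7],"roll":0},{"hand":-1,"dp":[2,0,-11],"roll":0},{"hand":-1,"dp":[2,0,-11],"roll":0}]'; python3 -m crank '[{"hand":-1,"dp":[-6,26,0],"roll":0},{"hand":-1,"dp":[-6,26,0],"roll":0},{"hand":-1,"dp":[-6,26,0],"roll":0},{"hand":-1,"dp":[-6,26,0],"roll":0},{"hand":-1,"dp":[-6,26,0],"roll":0},{"hand":-1,"dp":[-6,26,0],"roll":0},{"hand":-1,"dp":[-6,26,0],"roll":0},{"hand":-1,"dp":[-6,26,0],"roll":0}]'
python3 - <<'E'
from h import *
d=get_image("top");e=get_image("scene")
c=lambda a:np.clip(a[:,:,::-1]*1.4,0,255).astype(np.uint8)
im=np.hstack([cv2.resize(d["image"][150:290,284:384],(430,600),interpolation=2),cv2.resize(e["image"][220:340,270:340+4],(370,600),interpolation=2)])
cv2.imwrite("pics/c6.png",c(im))
for n,P in(("shut",(578.5,-23.9,208.7)),("open",(671,-20.7,208.7))):print(n,proj(d,P),proj(e,P))
E
```

```text
t: 8.97
ee_pos: [658.6, -21.0, 324.3]
eef_rot: [-3.141, -0.013, 0.03]
ft_force: [1.5, 1.1, 1.6]
opening: -0.1
t: 9.63
ee_pos: [599.5, -292.4, 314.0]
eef_rot: [3.139, 0.002, 0.019]
ft_force: [-0.4, -0.3, -0.5]
opening: 0.0
shut [[337.99486052 208.75665213]] [[323.95255478 238.11550696]]
open [[335.51276111 165.91706818]] [[354.80289648 262.47397416]]
```

View pics/c6.png

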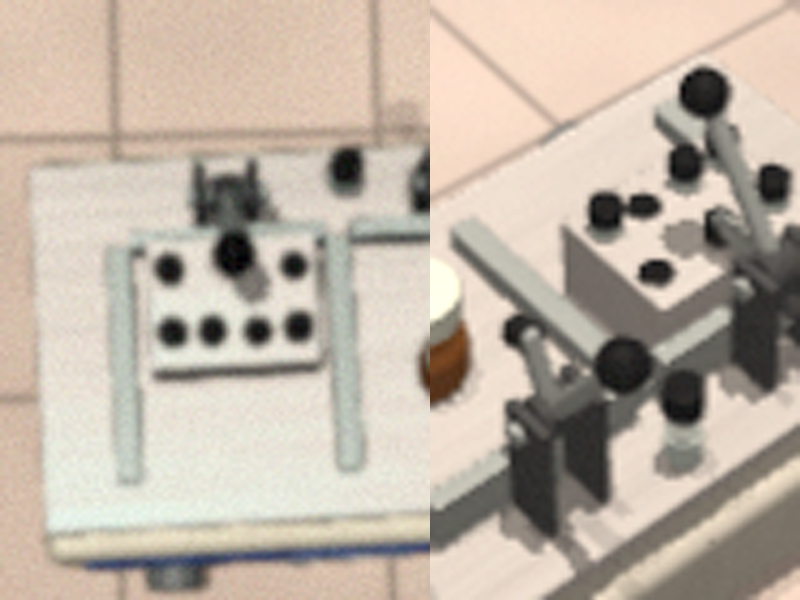

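Top view: knob at (338.7, 208.8); scene view: (324.6, 238.4). Both match the predicted shut positions within 1 px. The right latch is still open and the loose vial and jar are standing. One quick numeric check of the rack edge, then I hand in.

Run:
```python
from h import *
d=get_image("top")
# black caps, front row (crop px -> image), cap tops at z=146
c=lambda p:np.array(p,float)*[100/430,140/600]+[284,150]-.4
P=plane(d,c([(172,332),(299,326)]),146);v=P[0]-P[1];print("cap row yaw",np.arctan2(-v[0],v[1]).round(3),"shaker 0.0295")
c0=lambda p:(np.array(p,float)+.5)/5-.5+[284,152]
Q=plane(d,c0([(207,452),(354,455)]),146);print("caps moved",(P-Q).round(1))
print(finish_job())
```

```text
cap row yaw 0.027 shaker 0.0295
caps moved [[33.6  2.5  0. ]
 [38.1  1.8  0. ]]
the job is handed in; nothing more can be done
None
```

I pushed the rack home in the left bay, flipped the left latch shut, and handed the job in with the robot clear of everything, at about 9.7 s of the 42 s allowed.

- **Rack:** I pushed it with two partly open fingers until they stalled against the stop at about 18 N with almost no yaw moment. The row of vial caps then read 0.027 rad yaw against the shaker's 0.0295. The caps moved about 36 mm on average, which matches the roughly 35.8 mm I had estimated.
- **Latch:** I pushed the left knob over with the closed fingers from behind. In both camera views it sits within about 1 px of the predicted shut position.
- **Surroundings:** In the last pictures the right latch is still open, and the jar and loose vial are standing where they were. I did not re-check the bystanders on the bench; the arm did not work near them and the force readings showed no unexpected contact.
- **Checks:** None failed. The only disagreement was about 3 mm in the knob's height between the two views before the flip, and it made no difference.

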